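Open the carver's double-latched tool chest

ROBOT

A 7-joint arm with a two-finger parallel gripper is mounted at the origin on the work surface. World frame = base frame: x ahead of the robot, y to its left, z up, the work surface at z = 0. Lengths are in m, angles in rad, forces in N, time in s.
With the tool pointing down it reaches from about 0.4 to 0.925 m from the base axis. Payload 5.6 kg.
Tool frame: the origin (TCP) lies at the very end of the fingers, on their centre line; the grasp point (between the pads) lies 19 mm behind it (env.grip_depth is the distance from the TCP to the grasp point, in m); y points along the fingers, x is the direction in which the jaws open and shut, and the axes are right-handed (so a half turn about y gives the same grasp; the last joint's range is limited). The gripper opens to 85 mm and grips with 20 to 120 N. Pads are 22 mm wide; open, the fingers measure 114 mm over their backs; the gripper's body (76 mm by 85 mm) begins 54 mm behind the grasp point. The pads swing forward as they close: fully open they stand 13 mm farther back than shut.
Start: joints at [-1.169, 0.468, -0.012, 1.603, 0.006, 1.071, -0.056], TCP at [0.28, 0.587, 0.231] pointing down, gripper open.
Joint ranges: [-2.53, 2.53], [-0.31, 2.02], [-1.57, 1.55], [0.28, 2.44], [-1.29, 4.43], [0.15, 1.84], [-2.92, 2.92]. Speed limits (rad/s): [2.57, 2.57, 3.14, 3.14, 3.14, 3.14, 3.14].

INTERFACE

Orientations are given as a unit quaternion [w, x, y, z].
In Python, from cell import env, vision, hand_in gives the robot as it stands.
- The arm moves only by the tool send_rows, never from a script. Its argument "motion" is a list of rows, each a list of 3 entries, a list of its own where there are three numbers: the shift along the tool's x, y, z in units of 0.03 m (1.0 is 0.03 m), then the turn, a rotation vector about the tool's x, y, z in units of 0.12 rad (1.0 is 0.12 rad), then the closure, from 0 (fully open) to 1 (shut). In form: [[[tx, ty, tz], [wx, wy, wz], gripper], ...]. A call has 1 to 10 rows; each row shifts and turns the pose as measured when the row begins, along the tool's axes as they then stand; what a row does not reach is not made up. A row lasts 1/12 s, in which the tool goes at most 41.7 mm and 7.16 degrees, less where a joint would pass 70% of its speed; a pose out of reach is approached as far as the arm can. A call with a number of a shift or a turn outside -1 to 1 is refused whole. A call with a gripper value outside its range is refused whole. The fingers move at their own pace and stop on an object; the grip force is fixed at half the most. Time passes only in rows, so rows that do not move let the fingers close. It gives the time, the measured TCP pose, the force and the opening at its end, in the units of the state.
- env.observe(): the state, without advancing time (a new reading comes with each control period).
- vision.grab_frame(name): name is "scene" or "top" or "wrist"; returns the picture (420x560x3 uint8, red, green, blue); there is no depth.
- vision.camera_params(name): a dict with "mtx" (3x3 intrinsics, pixels), "pose" (4x4, takes a point from camera to world coordinates); the wrist camera has in their place "tool_from_camera" (4x4, takes a point from camera to tool coordinates, whose origin is the TCP and whose axes are the tool frame's). Camera axes: x right, y down, z forward; pixel columns grow to the right and rows downward; lengths in m; the calibration is good to about 2 mm. A picture is of the moment at which its call begins: read the wrist's pose just before it. camera_params takes no time and is no camera call.
- hand_in(): hands the job in, once; it reports no verdict.
The state is a dict: "t": time; "joint_pos": joint angles; "dq": joint speeds; "joint_torque": joint torques, N m; "tcp_pos": TCP position; "eef_rot": TCP orientation; "wrist_force": force on the tool from outside, world axes, zero at the start; "ft_torque": the same for the moment, N m; "gripper_width": finger opening in m.
Only numpy, scipy, OpenCV 4.12 (cv2) and the standard library are available. Lean on these libraries where they do the work, as an engineer would, in place of code of your own. Each camera call takes 0.05 s, during which the arm holds its last target.

TASK

Open the wooden tool chest: swing the turn-button on its front off the lid, lift the lid the little way it goes until the hidden catch stops it, then push the catch's tab under the lid's front edge sideways, to the right as one faces the chest's front, until it lets the lid go (a soft buffer is felt just after). Then raise the lid at least half way to upright (45 degrees or more) and leave it standing there with the turn-button still swung off. Do not force the catch or wrench the lid against its latches, and leave the other things on the bench alone.

Things in the scene. Friction and masses are not known exactly. Their poses are not given: they have to be found in the camera images.
- chest: wooden tool chest, fixed to the bench, 280 mm wide (local y), 230 mm deep (local x from +100 at the hinged back to -130 at the front). Origin on the bench under the lid's centre. Local -x is its front; for someone facing that front local +y is on the left and -y on the right; z up.
- chest_front (a point): middle of the top edge of the wooden front board, at chest-local (-124, 0, 120) mm. The board is 12 mm thick (local x -130 to -118), the chest's full width, its top 120 mm above the bench; it stands before the lid's front edge (local x -100)
- chest_groove (a point): middle of the 18 mm wide groove between the lid's front edge and the front board, at chest-local (-109, 0, 120) mm; too narrow for a gripper's fingers
- button (a joint): angle (rad) of the primary latch, a flat steel turn-button 65 x 14 x 8 mm, turning about a vertical pivot. Near 0 (starts -0.2 to 0.3) it points to the chest's back and lies over the lid, holding it down. Grows to 1.7 (stop) as it swings to the left, counter-clockwise from above; 1.57 lies along the front board; lid clear of it from 1.3. Friction 0.1 N m; stays where left.
- button_pivot (a point): pivot of the turn-button, on top of the front board, 85 mm left of the middle, at chest-local (-124, +85, 120) mm
- button_peg (a point): top centre of the upright round steel thumb peg on the turn-button: 12 mm diameter, 32 mm tall (128.5 to 160.5 mm above the bench), 45 mm from the pivot
- lid (a joint): opening angle (rad) of the lid: 0 shut, 1.57 upright, stop at 1.75. Lid 0.45 kg, stiff hinge (friction 0.75 N m): it stays at any angle; lifting takes about 9 N at the handle. With the turn-button off it first lifts only to about 0.16 rad (front edge up 32 mm), where the hidden catch stops it; do not pull hard against that stop.
- lid_handle (a point): middle of the lid's handle: round wooden bar, 14 mm diameter, 110 mm long, parallel to the hinge, its centre 34 mm above the lid's top, on two posts 50 mm either side of the middle; 145 mm before the hinge axis and 46 mm above the lid's underside
- lid_hinge (a point): middle of the hinge axis (along chest-local y), at chest-local (+100, 0, 105) mm; this frame turns with the lid
- lid_edge (a point): middle of the lid's front edge, underside; turns with the lid. Lid panel 200 mm deep, 280 wide, 12 thick. The hidden catch's upright steel tab sticks out 16.5 mm before this edge: 14 mm wide, from 20 mm below to 11 mm above this point's level. Lid shut: tab sunk in the groove. Lid at its stop: tab 120 to 150 mm above the bench, before the lid's edge, where fingers can push it
- catch (a joint): travel (m) of the hidden catch, a steel slide on the lid: at 0 its tab is centred 10 mm left of the lid's middle. Starts 0 to 0.008, grows as pushed right (chest-local -y); 3 N friction, stays where left. Frees the lid at 14 to 70 mm, different each time and unseen; 3 mm later it meets a rubber buffer, 3.5 N per mm: that rise says it is fully over. Over 20 N harms it.
- gouge: loose carving gouge, 210 mm long, lying about 45 mm ahead of the chest's front board (with it at every start); leave alone; origin at its middle, underneath
- chisel: loose carving chisel, 190 mm long, lying on the bench; leave alone; origin at its middle, underneath
- mallet: turned carver's mallet, 230 mm tall, standing on its 92 mm head; leave alone; origin under its centre
- offcut: rectangular wood offcut 150 x 55 x 50 mm; leave alone; origin under its centre
- bowl: small turned wooden bowl, 120 mm across, 55 mm high; leave alone; origin under its centre
- oil: lidded glass jar of oil, 60 mm across, 120 mm tall; leave alone; origin under its centre
- sander: cork sanding block 110 x 65 x 32 mm; leave alone; origin under its centre

How it is judged:
By the outcome, as a careful person would: the job done as asked, in the order asked, and still so for the second after the job is handed in, with the robot touching nothing.
It also fails if it takes over 72 s, if anything falls off the work surface, if the arm or the gripper's body presses on something with over 40 N, if the wrist force passes 120 N, or if a joint passes its speed limit or range.

## Working session

There is one attempt and no reset: what is moved stays moved. The work goes in short steps, Python scripts to look and compute and a tool call to move; the robot and the scene stay as the last step left them, time stands still between calls to the robot, and variables do not carry over. Pictures are saved under pics/ and viewed, and the job is handed in when it is done.

Besides the shell and the picture viewer there is one more tool, called after "Request:" as name(argument=value, ...) on one line, values as JSON. send_rows: Moves the arm, as the interface text tells. Its arguments: {"type":"object","properties":{"motion":{"type":"array","items":{"type":"array"}}},"required":["motion"]}

```bash
mkdir -p pics; ls
python3 - <<'E'
from cell import env, vision
import cv2
print(env.observe(), env.grip_depth)
for n in ("scene","top"):
    im=vision.grab_frame(n); cv2.imwrite(f"pics/{n}0.png",im[:,:,::-1])
    p=vision.camera_params(n); print(n,p)
E
```

```text
pics
{'t': 0.0, 'joint_pos': array([-1.16898218,  0.46840396, -0.01160902,  1.60365012,  0.00598716,
        1.07139727, -0.05630426]), 'dq': array([-0.00041358,  0.00024678, -0.00051257,  0.00130995,  0.00079799,
        0.00041078, -0.00016443]), 'joint_torque': array([-1.07752803e-04, -5.32381940e+01,  2.12019298e-02, -2.51308501e+01,
        1.13046326e-02,  7.74275773e-03, -2.96430528e-05]), 'tcp_pos': array([0.27949784, 0.58620468, 0.23030998]), 'eef_rot': array([-0.59760928,  0.59836353,  0.3768518 , -0.37789808]), 'wrist_force': array([ 0.06189192,  0.58463094, -0.08098804]), 'ft_torque': array([-0.00517422, -0.00176652, -0.01652815]), 'gripper_width': 0.08514612155209574} 0.0187
scene {'mtx': array([[516.02339085,   0.        , 280.52477398],
       [  0.        , 516.02339085, 208.02500679],
       [  0.        ,   0.        ,   1.        ]]), 'pose': array([[ 0.44847868,  0.59246481, -0.66921769,  1.60460922],
       [ 0.89359596, -0.3129574 ,  0.32178242, -0.51629431],
       [-0.01879186, -0.74232278, -0.66977888,  1.20462059],
       [ 0.        ,  0.        ,  0.        ,  1.        ]])}
top {'mtx': array([[412.78287783,   0.        , 273.22552636],
       [  0.        , 412.78287783, 207.21730043],
       [  0.        ,   0.        ,   1.        ]]), 'pose': array([[ 0.02575529, -0.99868005,  0.04443893,  0.45714829],
       [-0.99958962, -0.02628543, -0.01138675,  0.00311223],
       [ 0.01253981, -0.04412743, -0.99894721,  1.34134222],
       [ 0.        ,  0.        ,  0.        ,  1.        ]])}
```

View pics/scene0.png

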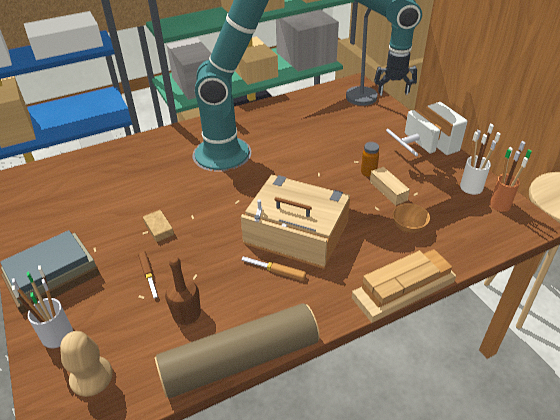

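View pics/top0.png

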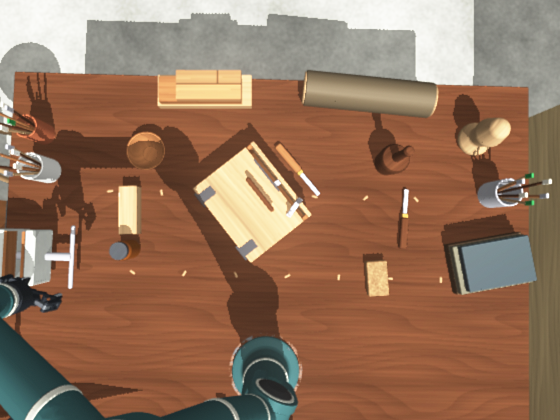

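Run:
```python
import cv2
a=cv2.imread("pics/top0.png")[130:270,185:325]; cv2.imwrite("pics/topz.png",cv2.resize(a,(700,700)[:2] if 0 else (600,600),interpolation=cv2.INTER_CUBIC))
a=cv2.imread("pics/scene0.png")[165:285,230:360]; cv2.imwrite("pics/scz.png",cv2.resize(a,(650,600),interpolation=cv2.INTER_CUBIC))
```

```text
(no output)
```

View pics/topz.png

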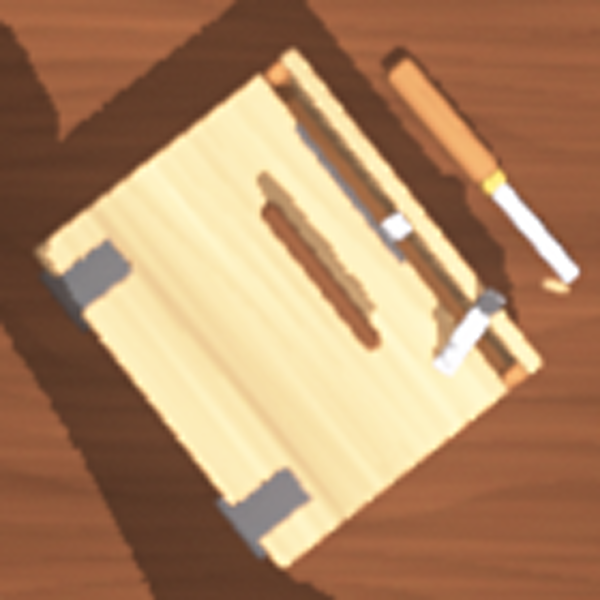

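View pics/scz.png

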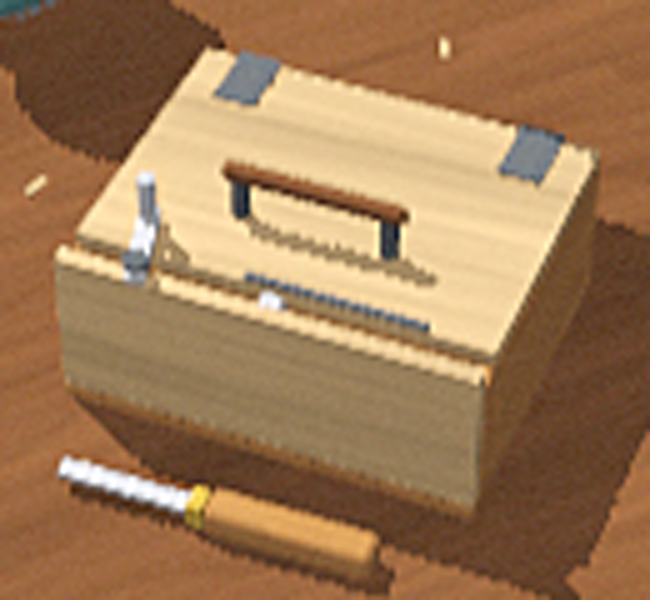

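```bash
cat > h.py <<'E'
import numpy as np
from cell import env, vision
from scipy.spatial.transform import Rotation as R
def ray(n,uv):
    p=vision.camera_params(n); d=np.linalg.inv(p["mtx"])@[uv[0],uv[1],1]
    return p["pose"][:3,3],p["pose"][:3,:3]@d
def onz(n,uv,z):
    o,d=ray(n,uv); return o+d*(z-o[2])/d[2]
E
python3 - <<'E'
from h import *
T=lambda u,v:(185+(u+.5)/600*140-.5,130+(v+.5)/600*140-.5)
S=lambda u,v:(230+(u+.5)/5-.5,165+(v+.5)/5-.5)
obs=[("top",T(292,48),(-130,-140,120)),("top",T(541,362),(-130,140,120)),
("top",T(268,210),(-45,-55,151)),("top",T(376,345),(-45,55,151)),
("scene",S(57,250),(-130,140,120)),("scene",S(488,382),(-130,-140,120)),
("scene",S(228,167),(-45,55,155)),("scene",S(405,215),(-45,-55,155)),("scene",S(135,270),(-124,85,129)),
("top",T(490,300),(-124,85,129))]
L=[];W=[]
for n,uv,l in obs:
    L.append(np.array(l)[:2]/1000);W.append(onz(n,uv,l[2]/1000)[:2])
def fit(L,W):
    L=np.array(L);W=np.array(W);lc=L.mean(0);wc=W.mean(0)
    H=(L-lc).T@(W-wc);a=np.arctan2(H[0,1]-H[1,0],H[0,0]+H[1,1])
    c,s=np.cos(a),np.sin(a);M=np.array([[c,-s],[s,c]]);t=wc-M@lc
    return a,t,M,np.round(((M@L.T).T+t-W)*1000,1)
for idx in (range(10),[0,1,2,3,9],[4,5,6,7,8]):
    a,t,M,r=fit([L[i] for i in idx],[W[i] for i in idx]);print(np.degrees(a),t,r.tolist())
a,t,M,r=fit(L,W)
for n,uv in (("top",T(447,362)),("scene",S(147,178))):
    z=.1605 if n=="scene" else .158
    print("peg",(M.T@(onz(n,uv,z)[:2]-t)))
for n,uv in (("top",T(397,228)),("scene",S(270,300))):
    print("tab",(M.T@(onz(n,uv,.116)[:2]-t)))
E
```

```text
129.86733559855213 [0.51992127 0.06640573] [[2.7, 1.0], [1.7, -0.3], [0.1, 0.0], [4.9, 4.8], [5.0, -5.8], [-2.6, -4.6], [-0.1, 2.4], [-5.8, -2.5], [-4.7, 2.3], [-1.3, 2.6]]
130.23557838377334 [0.51775687 0.06447523] [[0.6, 0.3], [0.8, -2.4], [-2.1, -1.5], [3.2, 2.7], [-2.5, 0.8]]
129.50381529562355 [0.52208072 0.0683289 ] [[5.9, -3.8], [-0.5, -3.9], [1.7, 4.4], [-3.6, -1.0], [-3.4, 4.2]]
peg [-0.07549598  0.10038927]
peg [-0.08095594  0.09577158]
tab [-0.1086056   0.00626652]
tab [-0.10934286  0.0019457 ]
```

```bash
cat >> h.py <<'E'
A=np.radians(130.0);C=np.array([.5195,.066,0.])
M=np.array([[np.cos(A),-np.sin(A),0],[np.sin(A),np.cos(A),0],[0,0,1.]])
def w2l(p): return M.T@(np.asarray(p)-C)
def l2w(p): return M@np.asarray(p)+C
def down(jaw):  # tool rot (world) with tool y down, x along local jaw dir
    x=M@np.array([jaw[0],jaw[1],0.]);x/=np.linalg.norm(x);y=np.array([0,0,-1.])
    return np.c_[x,y,np.cross(x,y)]
def tilt(Rw,th): # turn with lid opening by th about hinge
    ax=M@np.array([0,1.,0]); return R.from_rotvec(ax*th).as_matrix()@Rw
def state():
    s=env.observe(); q=s["eef_rot"]; Rw=R.from_quat([q[1],q[2],q[3],q[0]]).as_matrix()
    return s,Rw
def rep(target=None,Rt=None):
    s,Rw=state()
    print("t%.2f local"%s["t"],np.round(w2l(s["tcp_pos"])*1000,1),"world",np.round(s["tcp_pos"],3),"F loc",np.round(M.T@s["wrist_force"],1),"w",round(s["gripper_width"]*1000,1))
    print(" tool x loc",np.round(M.T@Rw[:,0],3),"y",np.round(M.T@Rw[:,1],3),"q",np.round(s["joint_pos"],2))
    if Rt is not None:
        rv=R.from_matrix(Rw.T@Rt).as_rotvec(); print(" turn units",np.round(rv/.12,2))
    if target is not None:
        d=l2w(target)-s["tcp_pos"]
        print(" shift units now-axes",np.round(Rw.T@d/.03,2), "after-turn axes",None if Rt is None else np.round(Rt.T@d/.03,2))
E
python3 - <<'E'
from h import *
for s in (1,-1): rep([-.079,.098,.25],down([-.81*s,.58*s]))
print(down([1,0]))
E
```

```text
t0.10 local [ 552.8 -150.6  230.4] world [0.28  0.586 0.23 ] F loc [-0.   0.8 -0. ] w 85.2
 tool x loc [ 0.415 -0.91  -0.002] y [-0.001  0.001 -1.   ] q [-1.17  0.47 -0.01  1.6   0.01  1.07 -0.06]
 turn units [ 2.000e-02  2.183e+01 -0.000e+00]
 shift units now-axes [-16.28  -0.62 -15.72] after-turn axes [21.95 -0.65  5.52]
t0.10 local [ 552.8 -150.6  230.4] world [0.28  0.586 0.23 ] F loc [-0.   0.8 -0. ] w 85.2
 tool x loc [ 0.415 -0.91  -0.002] y [-0.001  0.001 -1.   ] q [-1.17  0.47 -0.01  1.6   0.01  1.07 -0.06]
 turn units [-0.   -4.35 -0.01]
 shift units now-axes [-16.28  -0.62 -15.72] after-turn axes [-21.95  -0.65  -5.52]
[[-0.64278761  0.         -0.76604444]
 [ 0.76604444  0.         -0.64278761]
 [ 0.         -1.         -0.        ]]
```

Request:
send_rows(motion=[[[0, -0.3, 0], [0, -0.9, 0], 0], [[0, -0.3, 0], [0, -0.9, 0], 0], [[0, 0, 0], [0, -0.9, 0], 0], [[0, 0, 0], [0, -0.9, 0], 0], [[0, 0, 0], [0, -0.8, 0], 0], [[-1, 0, -0.25], [0, 0, 0], 0.65], [[-1, 0, -0.25], [0, 0, 0], 0.65], [[-1, 0, -0.25], [0, 0, 0], 0.65], [[-1, 0, -0.25], [0, 0, 0], 0.65], [[-1, 0, -0.25], [0, 0, 0], 0.65]])

```text
t: 0.93
tcp_pos: [0.328, 0.4403, 0.2428]
eef_rot: [0.468, -0.468, -0.526, 0.534]
wrist_force: [1.0, 0.6, -0.1]
gripper_width: 0.03
```

Request:
send_rows(motion=[[[-1, 0, -0.25], [0, 0, 0], 0.65], [[-1, 0, -0.25], [0, 0, 0], 0.65], [[-1, 0, -0.25], [0, 0, 0], 0.65], [[-1, 0, -0.25], [0, 0, 0], 0.65], [[-1, 0, -0.25], [0, 0, 0], 0.65], [[-1, 0, -0.25], [0, 0, 0], 0.65], [[-1, 0, -0.25], [0, 0, 0], 0.65], [[-1, 0, -0.25], [0, 0, 0], 0.65], [[-1, 0, -0.25], [0, 0, 0], 0.65], [[-1, 0, -0.25], [0, 0, 0], 0.65]])

```text
t: 1.77
tcp_pos: [0.4405, 0.1348, 0.242]
eef_rot: [0.469, -0.467, -0.524, 0.536]
wrist_force: [1.2, -0.9, 0.2]
gripper_width: 0.0302
```

Run:
```python
from h import *
rep([-.079,.098,.25],down([.81,-.58]))
```

```text
t1.77 local [103.5  16.3 242. ] world [0.44  0.135 0.242] F loc [-1.5 -0.3  0.2] w 30.2
 tool x loc [ 0.84  -0.542 -0.009] y [-0.     0.017 -1.   ] q [-0.47  0.14  0.1   2.03 -0.01  0.99  1.34]
 turn units [-0.11  0.4  -0.08]
 shift units now-axes [-6.59 -0.22 -1.01] after-turn axes [-6.53 -0.27 -1.33]
```

Request:
send_rows(motion=[[[-1, -0.1, -0.15], [-0.1, 0.4, -0.08], 0.65], [[-1, -0.1, -0.2], [0, 0, 0], 0.65], [[-1, -0.1, -0.2], [0, 0, 0], 0.65], [[-1, 0, -0.2], [0, 0, 0], 0.65], [[-1, 0, -0.2], [0, 0, 0], 0.65], [[-1, 0, -0.2], [0, 0, 0], 0.65], [[-0.5, 0, -0.1], [0, 0, 0], 0.65], [[0, 0, 0], [0, 0, 0], 0.65]])

```text
t: 2.43
tcp_pos: [0.4944, -0.0742, 0.2506]
eef_rot: [0.483, -0.484, -0.515, 0.517]
wrist_force: [0.0, 0.7, -1.1]
gripper_width: 0.0299
```

Run:
```python
from h import *
import cv2
rep([-.079,.098,.19],down([.81,-.58]))
im=vision.grab_frame("wrist"); cv2.imwrite("pics/w1.png",im[:,:,::-1])
im=vision.grab_frame("scene")[140:285,230:360]; cv2.imwrite("pics/s1.png",cv2.resize(im,None,fx=4,fy=4)[:,:,::-1])
print(vision.camera_params("wrist"))
```

```text
t2.43 local [-91.3 109.3 250.6] world [ 0.494 -0.074  0.251] F loc [ 0.5 -0.4 -1.1] w 29.9
 tool x loc [ 0.806 -0.592 -0.003] y [-0.001  0.003 -1.   ] q [-0.17  0.19  0.29  1.96 -0.06  1.01  1.78]
 turn units [-0.02 -0.1  -0.02]
 shift units now-axes [ 0.56  2.02 -0.07] after-turn axes [ 0.55  2.02 -0.07]
{'mtx': array([[370.51351889,   0.        , 279.72612022],
       [  0.        , 370.51351889, 212.64087332],
       [  0.        ,   0.        ,   1.        ]]), 'tool_from_camera': array([[ 9.99998926e-01,  1.44967627e-03,  2.16364558e-04,
         2.05018246e-05],
       [ 1.93180187e-04, -2.76681117e-01,  9.60961769e-01,
        -1.42792575e-01],
       [ 1.45294746e-03, -9.60960695e-01, -2.76681100e-01,
         7.04713330e-02],
       [ 0.00000000e+00,  0.00000000e+00,  0.00000000e+00,
         1.00000000e+00]])}
```

View pics/w1.png

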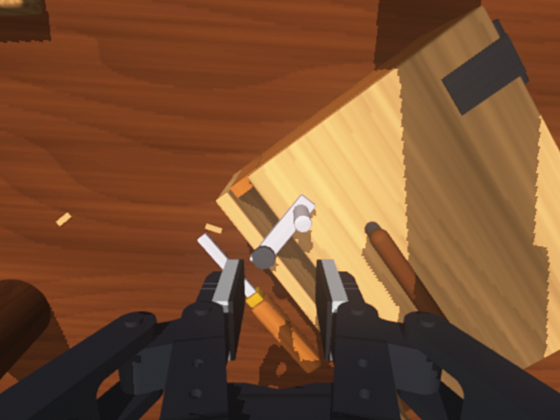

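View pics/s1.png

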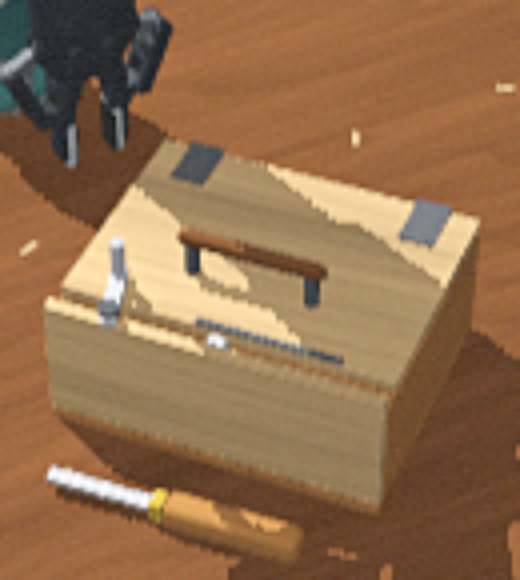

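```bash
cat >> h.py <<'E'
def wr(uv,z):
    s,Rw=state(); p=vision.camera_params("wrist"); T=p["tool_from_camera"]
    d=Rw@T[:3,:3]@np.linalg.inv(p["mtx"])@[uv[0],uv[1],1]; o=Rw@T[:3,3]+s["tcp_pos"]
    return o+d*(z-o[2])/d[2]
E
python3 - <<'E'
from h import *
for n,uv,z,e in (("pegtop",(303,211),.1605,None),("pivot",(262,257),.130,(-124,85)),("corner",(217,197),.12,(-130,140)),("handle end",(372,226),.155,(-45,55))):
    w=wr(uv,z); print(n,w,w2l(w)*1000,e)
E
```

```text
pegtop [ 0.48793266 -0.05597436  0.1605    ] [-73.14668642 102.58559492 160.5       ] None
pivot [ 0.53492688 -0.08155109  0.13      ] [-122.94690241   83.02633235  130.        ] (-124, 85)
corner [ 0.49263851 -0.11860517  0.12      ] [-124.14953219  139.23901048  120.        ] (-130, 140)
handle end [ 0.4966604  -0.00808932  0.155     ] [-42.07470521  65.11984477 155.        ] (-45, 55)
```

Request:
send_rows(motion=[[[0.57, 0, 0], [0, 0, 0], 0.65], [[0, 0.8, 0], [0, 0, 0], 0.65], [[0, 0.8, 0], [0, 0, 0], 0.65], [[0, 0.8, 0], [0, 0, 0], 0.65], [[0, 0, 0], [0, 0, 0], 0.65]])

```text
t: 2.95
tcp_pos: [0.4922, -0.0436, 0.1772]
eef_rot: [-0.481, 0.479, 0.52, -0.519]
wrist_force: [-1.3, -1.0, -0.4]
gripper_width: 0.0297
```

Run:
```python
from h import *
import cv2
rep([-.077,.099,.136],down([.81,-.58]))
im=vision.grab_frame("wrist"); cv2.imwrite("pics/w2.png",im[:,:,::-1])
```

```text
t2.95 local [-66.5  91.4 177.2] world [ 0.492 -0.044  0.177] F loc [ 0.1  1.6 -0.4] w 29.7
 tool x loc [ 0.815 -0.58   0.004] y [ 0.003 -0.002 -1.   ] q [-0.2   0.28  0.25  2.04 -0.1   0.84  1.77]
 turn units [0.   0.03 0.03]
 shift units now-axes [-0.44  1.37  0.  ] after-turn axes [-0.43  1.37  0.  ]
```

View pics/w2.png

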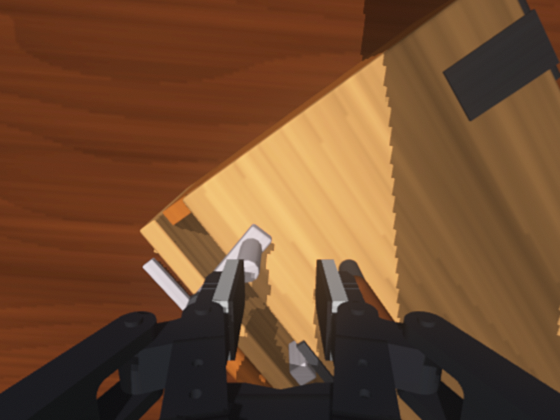

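Run:
```python
from h import *
import cv2
rep()
for n,uv,z in (("pegtop",(251,246),.1605),("peg mid",(250,272),.135),("tabtop",(302,350),.116),("corner",(141,230),.12)):
    w=wr(uv,z); print(n,w2l(w)*1000)
im=cv2.imread("pics/w2.png")[190:390,130:400];cv2.imwrite("pics/w2z.png",cv2.resize(im,None,fx=2.9,fy=2.9))
```

```text
t3.00 local [-67.2  90.3 179.2] world [ 0.494 -0.044  0.179] F loc [ 0.8 -1.3  0.5] w 29.9
 tool x loc [ 0.815 -0.579  0.004] y [ 0.001 -0.004 -1.   ] q [-0.2   0.27  0.25  2.04 -0.1   0.84  1.77]
pegtop [-73.49316169 104.27931583 160.5       ]
peg mid [-90.48616545  85.33553804 135.        ]
tabtop [-102.48055186   15.01859759  116.        ]
corner [-130.89800823  137.7031305   120.        ]
```

View pics/w2z.png

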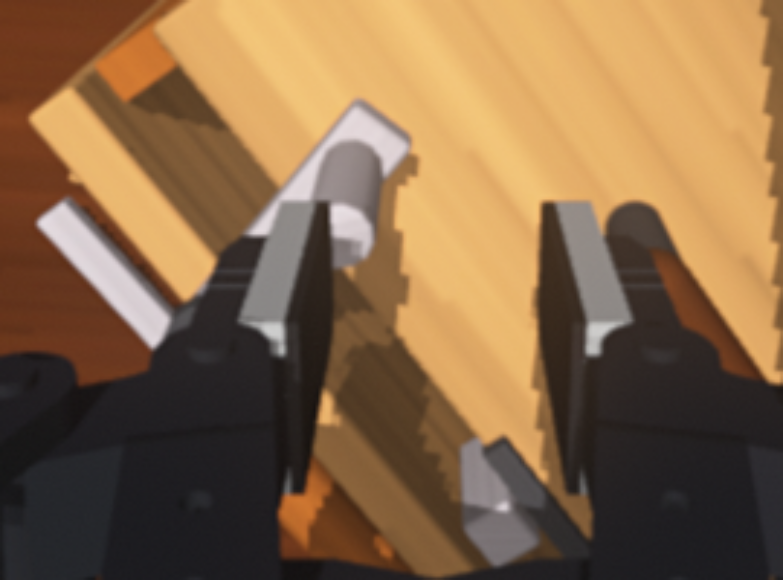

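Run:
```python
from h import *
for n,uv,z in (("pegtop",(249,269),.1605),("peg base",(251,243),.1285),("tabtop",(130+498/2.9,190+540/2.9),.116)):
    w=wr(uv,z); print(n,w2l(w)*1000)
rep([-.081,.097,.136],down([.81,-.58]))
```

```text
pegtop [-81.21792617  95.45797572 160.5       ]
peg base [-81.74152062  96.97354498 128.5       ]
tabtop [-114.09728055   -1.64307955  116.        ]
t3.00 local [-67.2  90.3 179.2] world [ 0.494 -0.044  0.179] F loc [ 0.8 -1.3  0.5] w 29.9
 tool x loc [ 0.815 -0.579  0.004] y [ 0.001 -0.004 -1.   ] q [-0.2   0.27  0.25  2.04 -0.1   0.84  1.77]
 turn units [0.02 0.03 0.03]
 shift units now-axes [-0.51  1.44 -0.08] after-turn axes [-0.5   1.44 -0.09]
```

Peg at local (-81, 96), consistent (r≈44 from the pivot). Centre over it first, in small settled steps.

Request:
send_rows(motion=[[[-0.25, 0, 0], [0, 0, 0], 0.65], [[0, 0, 0], [0, 0, 0], 0.65], [[-0.2, 0, 0], [0, 0, 0], 0.65], [[0, 0, 0], [0, 0, 0], 0.65], [[0, 0, 0], [0, 0, 0], 0.65]])

```text
t: 3.42
tcp_pos: [0.4975, -0.0562, 0.1843]
eef_rot: [-0.477, 0.48, 0.524, -0.517]
wrist_force: [-0.2, 0.6, -0.2]
gripper_width: 0.0302
```

Run:
```python
from h import *
import cv2
rep([-.081,.096,.136],down([.81,-.58]))
im=vision.grab_frame("wrist"); cv2.imwrite("pics/w3.png",im[:,:,::-1])
```

```text
t3.42 local [-79.4  95.4 184.3] world [ 0.498 -0.056  0.184] F loc [ 0.6 -0.2 -0.2] w 30.2
 tool x loc [ 0.817 -0.576  0.004] y [-0.003 -0.011 -1.   ] q [-0.17  0.27  0.26  2.03 -0.1   0.84  1.8 ]
 turn units [0.08 0.06 0.03]
 shift units now-axes [-0.06  1.61  0.  ] after-turn axes [-0.05  1.61 -0.01]
```

View pics/w3.png

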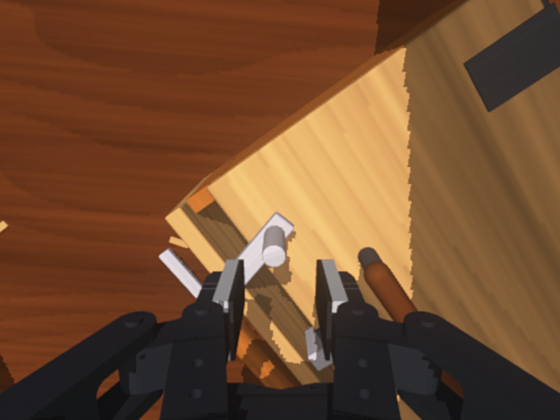

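Request:
send_rows(motion=[[[-0.05, 0.4, 0], [0, 0, 0], 0.65], [[0, 0.4, 0], [0, 0, 0], 0.65], [[0, 0.4, 0], [0, 0, 0], 0.65], [[0, 0.3, 0], [0, 0, 0], 0.65], [[0, 0, 0], [0, 0, 0], 0.65], [[0, 0, 0], [0, 0, 0], 0.65]])

```text
t: 3.97
tcp_pos: [0.5006, -0.0584, 0.1408]
eef_rot: [-0.476, 0.482, 0.525, -0.515]
wrist_force: [-0.7, 0.6, 0.3]
gripper_width: 0.0299
```

Run:
```python
from h import *
s,Rw=state()
rep([-.081,.096,.136],down([.81,-.58]))
for a in (.6,.9,1.2,1.5,1.6):
    p=np.array([-.124+.045*np.cos(a),.085+.045*np.sin(a),.136]); print(a,p,np.round(Rw.T@(l2w(p)-s["tcp_pos"])/.03,2))
```

```text
t3.97 local [-83.2  94.4 140.8] world [ 0.501 -0.058  0.141] F loc [0.9 0.2 0.3] w 29.9
 tool x loc [ 0.816 -0.578  0.004] y [-0.007 -0.016 -1.   ] q [-0.16  0.34  0.25  2.06 -0.13  0.74  1.83]
 turn units [0.14 0.04 0.03]
 shift units now-axes [0.03 0.16 0.09] after-turn axes [0.03 0.16 0.09]
0.6 [-0.0868599   0.11040891  0.136     ] [-0.41  0.15  0.37]
0.9 [-0.09602755  0.12024971  0.136     ] [-0.85  0.15  0.46]
1.2 [-0.1076939   0.12694176  0.136     ] [-1.29  0.15  0.42]
1.5 [-0.12081683  0.12988727  0.136     ] [-1.71  0.15  0.24]
1.6 [-0.12531398  0.12998081  0.136     ] [-1.83  0.15  0.16]
```

Request:
send_rows(motion=[[[-0.2, 0, 0.15], [0, 0, 0], 0.65], [[-0.2, 0, 0.15], [0, 0, 0], 0.65], [[-0.2, 0, 0.1], [0, 0, 0], 0.65], [[-0.2, 0, 0.05], [0, 0, 0], 0.65], [[0, 0, 0], [0, 0, 0], 0.65]])

```text
t: 4.38
tcp_pos: [0.4859, -0.0826, 0.1414]
eef_rot: [-0.477, 0.479, 0.526, -0.515]
wrist_force: [0.8, -0.3, 0.5]
gripper_width: 0.0299
```

```bash
cat > b.py <<'E'
from h import *
s,Rw=state()
rep()
for a in (.6,.9,1.2,1.5,1.6):
    p=np.array([-.124+.045*np.cos(a),.085+.045*np.sin(a),.138]); print(a,p,np.round(Rw.T@(l2w(p)-s["tcp_pos"])/.03,2))
E
python3 b.py
```

```text
t4.38 local [-92.2 121.2 141.4] world [ 0.486 -0.083  0.141] F loc [-0.7 -0.4  0.5] w 29.9
 tool x loc [ 0.818 -0.576  0.009] y [-0.001 -0.016 -1.   ] q [-0.11  0.32  0.26  2.08 -0.14  0.74  1.89]
0.6 [-0.0868599   0.11040891  0.138     ] [ 0.35  0.12 -0.19]
0.9 [-0.09602755  0.12024971  0.138     ] [-0.09  0.11 -0.1 ]
1.2 [-0.1076939   0.12694176  0.138     ] [-0.53  0.11 -0.14]
1.5 [-0.12081683  0.12988727  0.138     ] [-0.95  0.11 -0.31]
1.6 [-0.12531398  0.12998081  0.138     ] [-1.07  0.11 -0.4 ]
```

Request:
send_rows(motion=[[[-0.25, 0.05, -0.05], [0, 0, 0], 0.65], [[-0.25, 0.05, -0.05], [0, 0, 0], 0.65], [[-0.25, 0, -0.1], [0, 0, 0], 0.65], [[-0.2, 0, -0.1], [0, 0, 0], 0.65], [[-0.15, 0, -0.05], [0, 0, 0], 0.65], [[0, 0, 0], [0, 0, 0], 0.65]])

```text
t: 4.88
tcp_pos: [0.4982, -0.1163, 0.1387]
eef_rot: [-0.479, 0.478, 0.526, -0.515]
wrist_force: [-1.2, 1.8, 0.1]
gripper_width: 0.0297
```

```bash
python3 b.py
python3 - <<'E'
from h import *
import cv2
im=vision.grab_frame("top")[130:270,185:325]; cv2.imwrite("pics/t4.png",cv2.resize(im,None,fx=4,fy=4)[:,:,::-1])
im=vision.grab_frame("wrist"); cv2.imwrite("pics/w4.png",im[:,:,::-1])
E
```

```text
t4.88 local [-126.   133.5  138.7] world [ 0.498 -0.116  0.139] F loc [ 2.2 -0.2  0.1] w 29.7
 tool x loc [ 0.818 -0.576  0.012] y [ 0.003 -0.016 -1.   ] q [-0.05  0.36  0.26  2.04 -0.16  0.76  1.97]
0.6 [-0.0868599   0.11040891  0.138     ] [1.51 0.04 0.12]
0.9 [-0.09602755  0.12024971  0.138     ] [1.07 0.03 0.22]
1.2 [-0.1076939   0.12694176  0.138     ] [0.62 0.03 0.17]
1.5 [-0.12081683  0.12988727  0.138     ] [0.21 0.03 0.  ]
1.6 [-0.12531398  0.12998081  0.138     ] [ 0.08  0.03 -0.08]
```

View pics/t4.png

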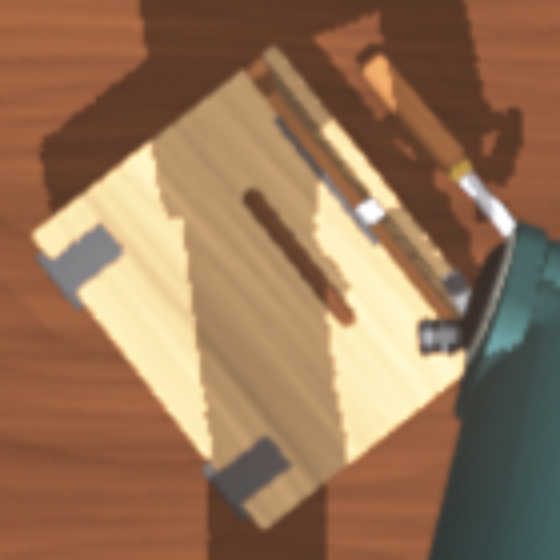

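View pics/w4.png

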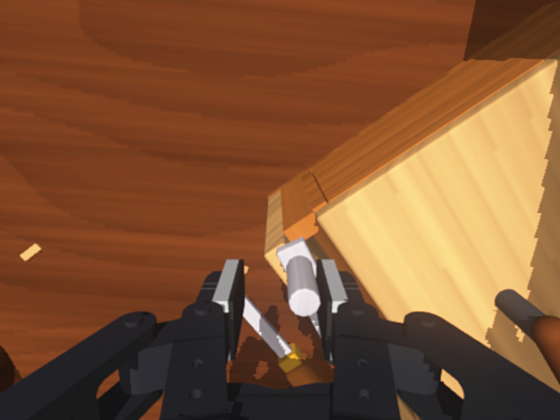

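Request:
send_rows(motion=[[[-0.15, 0, -0.05], [0, 0, 0], 0.65], [[-0.05, 0, 0], [0, 0, 0], 0.65], [[0, 0, 0], [0, 0, 0], 0.65]])

```text
t: 5.23
tcp_pos: [0.5012, -0.1211, 0.1388]
eef_rot: [-0.478, 0.478, 0.527, -0.515]
wrist_force: [-1.9, 2.0, 0.6]
gripper_width: 0.0299
```

Run:
```python
from h import *
import cv2
rep()
im=vision.grab_frame("wrist"); cv2.imwrite("pics/w5.png",im[:,:,::-1])
```

```text
t5.23 local [-131.6  134.3  138.8] world [ 0.501 -0.121  0.139] F loc [2.8 0.1 0.6] w 29.9
 tool x loc [ 0.819 -0.574  0.012] y [ 0.002 -0.018 -1.   ] q [-0.04  0.36  0.26  2.03 -0.16  0.76  1.98]
```

View pics/w5.png

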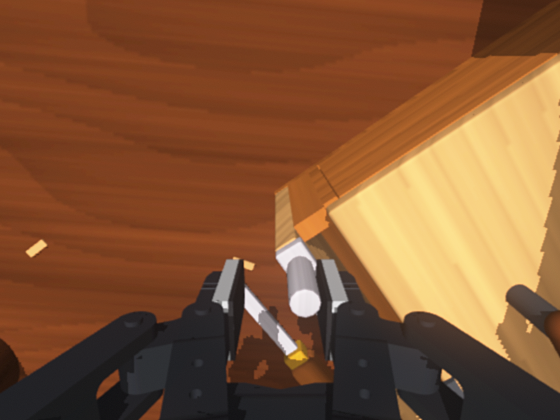

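Request:
send_rows(motion=[[[-0.1, -0.5, 0], [0, 0, 0], 0.65], [[0, -1, 0], [0, 0, 0], 0.65], [[0, -1, 0], [0, 0, 0], 0.5], [[0, -0.5, 0], [0, -1, 0], 0.3], [[0, 0, 0], [0, -1, 0], 0.2], [[0, 0, 0], [0, -1, 0], 0.2], [[0, 0, 0], [0, -1, 0], 0.2], [[0, 0, 0], [0, -1, 0], 0.2], [[0, 0, 0], [0, 0, 0], 0.2]])

```text
t: 6.03
tcp_pos: [0.5024, -0.1298, 0.2353]
eef_rot: [-0.289, 0.3, 0.647, -0.638]
wrist_force: [0.5, 0.5, -0.2]
gripper_width: 0.0683
```

Run:
```python
from h import *
import cv2
rep([-.045,0,.21],down([1,0]))
im=vision.grab_frame("wrist"); cv2.imwrite("pics/w6.png",im[:,:,::-1])
im=vision.grab_frame("scene")[140:285,230:360]; cv2.imwrite("pics/s6.png",cv2.resize(im,None,fx=4,fy=4)[:,:,::-1])
```

```text
t6.03 local [-139.   139.   235.3] world [ 0.502 -0.13   0.235] F loc [ 0.  -0.7 -0.2] w 68.3
 tool x loc [ 1.     0.013 -0.009] y [-0.009 -0.018 -1.   ] q [ 0.02  0.23  0.2   1.94 -0.07  0.96  2.53]
 turn units [ 0.15  0.1  -0.08]
 shift units now-axes [ 3.08  0.9  -4.66] after-turn axes [ 3.13  0.84 -4.63]
```

View pics/w6.png

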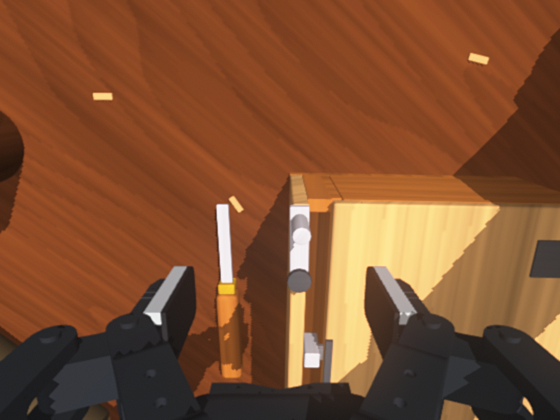

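View pics/s6.png

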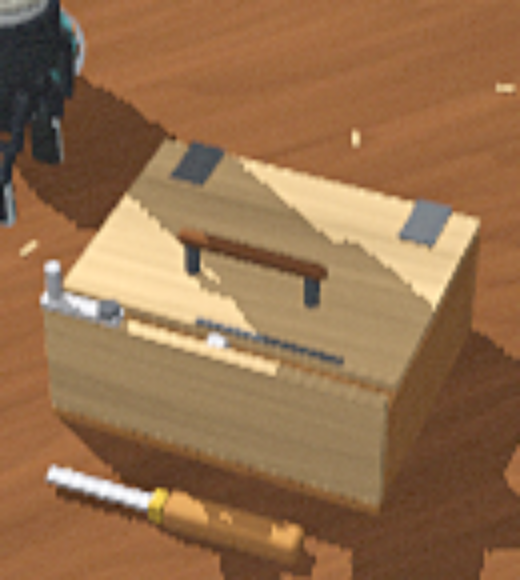

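Request:
send_rows(motion=[[[0.5, -0.3, -0.8], [0, 0, 0], 0.2], [[0.5, -0.3, -0.8], [0, 0, 0], 0.2], [[0.5, -0.2, -0.8], [0, 0, 0], 0.2], [[0.5, 0, -0.8], [0, 0, 0], 0.2], [[0.5, 0, -0.7], [0, 0, 0], 0.2], [[0, 0, 0], [0, 1, 0], 0.2], [[0, 0, 0], [0, 1, 0], 0.2], [[0, 0, 0], [0, 1, 0], 0.2], [[0, 0, 0], [0, 1, 0], 0.2], [[0, 0, 0], [0, 1, 0], 0.2]])

```text
t: 6.97
tcp_pos: [0.5459, 0.0069, 0.2604]
eef_rot: [-0.483, 0.492, 0.517, -0.507]
wrist_force: [0.4, 0.3, -0.5]
gripper_width: 0.0682
```

Request:
send_rows(motion=[[[0, 0, 0], [0, 1, 0], 0.2], [[0, 0, 0], [0, 1, 0], 0.2], [[0, 0, 0], [0, 1, 0], 0.2], [[0, 0, 0], [0, 1, 0], 0.2], [[0, 0, 0], [0, 1, 0], 0.2], [[0, 0, 0], [0, 1, 0], 0.2], [[0, 0, 0], [0, 1, 0], 0.2], [[0, 0, 0], [0, 1, 0], 0.2], [[0, 0, 0], [0, 1, 0], 0.2], [[0, 0, 0], [0, 1, 0], 0.2]])

```text
t: 7.8
tcp_pos: [0.5461, 0.0055, 0.2588]
eef_rot: [-0.693, 0.697, 0.136, -0.123]
wrist_force: [0.1, -0.0, 0.5]
gripper_width: 0.0679
```

Request:
send_rows(motion=[[[0, 0, 0], [0, 1, 0], 0.2], [[0, 0, 0], [0, 1, 0], 0.2], [[0, 0, 0], [0, 1, 0], 0.2], [[0, 0, 0], [0, 1, 0], 0.2], [[0, 0, 0], [0, 1, 0], 0.2], [[0, 0, 0], [0, 1, 0], 0.2], [[0, 0, 0], [0, 1, 0], 0.2], [[0, 0, 0], [0, 1, 0], 0.2], [[0, 0, 0], [0, 1, 0], 0.2], [[0, 0, 0], [0, 0, 0], 0.2]])

```text
t: 8.63
tcp_pos: [0.5463, 0.0039, 0.2578]
eef_rot: [0.657, -0.656, 0.255, -0.271]
wrist_force: [0.1, 0.3, -0.8]
gripper_width: 0.0683
```

Run:
```python
from h import *
rep([-.045,0,.21],down([-1,0]))
```

```text
t8.63 local [-64.8  19.4 257.8] world [0.546 0.004 0.258] F loc [ 0.2 -0.3 -0.8] w 68.3
 tool x loc [-0.994 -0.11   0.019] y [-0.018 -0.011 -1.   ] q [-0.57  0.27  0.6   1.88 -0.17  1.02 -0.67]
 turn units [-0.09  0.92  0.16]
 shift units now-axes [-0.61  1.59  0.7 ] after-turn axes [-0.66  1.59  0.65]
```

Request:
send_rows(motion=[[[0, 0, 0], [-0.1, 0.9, 0.15], 0.2], [[-0.3, 0.3, 0.3], [0, 0, 0], 0.2], [[-0.3, 0.3, 0.3], [0, 0, 0], 0.2], [[0, 0, 0], [0, 0, 0], 0.2], [[0, 0, 0], [0, 0, 0], 0.2]])

```text
t: 9.05
tcp_pos: [0.5484, 0.0326, 0.2372]
eef_rot: [-0.641, 0.643, -0.296, 0.296]
wrist_force: [0.4, -0.1, -0.4]
gripper_width: 0.0687
```

Run:
```python
from h import *
import cv2
rep([-.045,0,.15],down([-1,0]))
im=vision.grab_frame("wrist"); cv2.imwrite("pics/w7.png",im[:,:,::-1])
```

```text
t9.05 local [-44.1  -0.6 237.2] world [0.548 0.033 0.237] F loc [-0.4 -0.3 -0.4] w 68.7
 tool x loc [-1.    -0.01   0.002] y [-0.002  0.002 -1.   ] q [-0.61  0.32  0.59  1.88 -0.2   1.01 -0.79]
 turn units [0.02 0.08 0.01]
 shift units now-axes [ 0.02  2.91 -0.02] after-turn axes [ 0.03  2.91 -0.02]
```

View pics/w7.png

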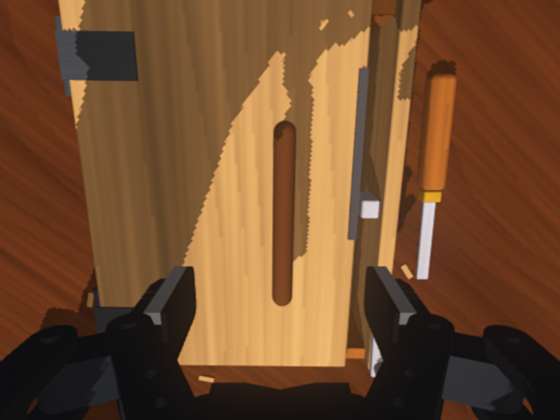

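Run:
```python
from h import *
for n,uv,z in (("h far",(285,124),.155),("h near",(282,304),.155),("tab",(370,209),.116),("lidcornerfront",(346,364),.117),("btn tip",(372,370),.1285)):
    print(n,np.round(w2l(wr(uv,z))*1000,1))
```

```text
h far [-46.  -60.3 155. ]
h near [-45.8  58.8 155. ]
tab [-110.4    1.9  116. ]
lidcornerfront [-100.7  136.4  117. ]
btn tip [-119.4  132.8  128.5]
```

Request:
send_rows(motion=[[[0.03, 0.8, 0], [0, 0.05, 0], 0.2], [[0.03, 0.8, 0], [0, 0, 0], 0.2], [[0, 0.8, 0], [0, 0, 0], 0.2], [[0, 0.6, 0], [0, 0, 0], 0.2], [[0, 0.2, 0], [0, 0, 0], 0.2], [[0, 0, 0], [0, 0, 0], 0.2], [[0, 0, 0], [0, 0, 0], 0.2]])

```text
t: 9.68
tcp_pos: [0.5512, 0.0315, 0.1396]
eef_rot: [0.643, -0.642, 0.293, -0.297]
wrist_force: [-0.1, 0.3, 0.6]
gripper_width: 0.068
```

Run:
```python
from h import *
rep([-.046,0,.135],down([-1,0]))
```

```text
t9.68 local [-46.8  -2.1 139.6] world [0.551 0.031 0.14 ] F loc [ 0.3 -0.1  0.6] w 68.0
 tool x loc [-1.    -0.012  0.004] y [-0.004 -0.003 -1.   ] q [-0.54  0.45  0.54  1.95 -0.31  0.81 -0.7 ]
 turn units [-0.02  0.1   0.03]
 shift units now-axes [-0.03  0.15 -0.07] after-turn axes [-0.03  0.15 -0.07]
```

Centred and clear. Lower slightly and close.

Request:
send_rows(motion=[[[-0.03, 0.15, 0], [0, 0, 0], 0.4], [[0, 0, 0], [0, 0, 0], 0.6], [[0, 0, 0], [0, 0, 0], 0.8], [[0, 0, 0], [0, 0, 0], 1], [[0, 0, 0], [0, 0, 0], 1], [[0, 0, 0], [0, 0, 0], 1]])

```text
t: 10.18
tcp_pos: [0.5525, 0.0329, 0.1389]
eef_rot: [0.645, -0.641, 0.292, -0.298]
wrist_force: [2.0, -1.0, -5.8]
gripper_width: 0.0118
```

Run:
```python
from h import *
rep()
```

```text
t10.18 local [-46.6  -4.  138.9] world [0.553 0.033 0.139] F loc [-2.1 -0.9 -5.8] w 11.8
 tool x loc [-1.    -0.012  0.006] y [-0.006 -0.009 -1.   ] q [-0.54  0.45  0.54  1.95 -0.31  0.81 -0.69]
```

Request:
send_rows(motion=[[[0, -0.15, 0], [0, 0, -0.2], 1], [[0, -0.15, 0], [0, 0, -0.2], 1], [[0, -0.1, 0], [0, 0, -0.2], 1], [[0, 0, 0], [0, 0, 0], 1]])

```text
t: 10.52
tcp_pos: [0.5509, 0.0348, 0.1484]
eef_rot: [-0.633, 0.651, -0.269, 0.321]
wrist_force: [0.0, -0.8, 2.3]
gripper_width: 0.0119
```

Run:
```python
from h import *
import cv2
rep()
im=vision.grab_frame("scene")[140:285,230:360]; cv2.imwrite("pics/s8.png",cv2.resize(im,None,fx=4,fy=4)[:,:,::-1])
```

```text
t10.52 local [-44.1  -4.  148.4] world [0.551 0.035 0.148] F loc [-0.7  0.5  2.3] w 11.9
 tool x loc [-0.997 -0.011  0.078] y [-0.078 -0.008 -0.997] q [-0.62  0.42  0.58  1.99 -0.24  0.76 -0.78]
```

View pics/s8.png

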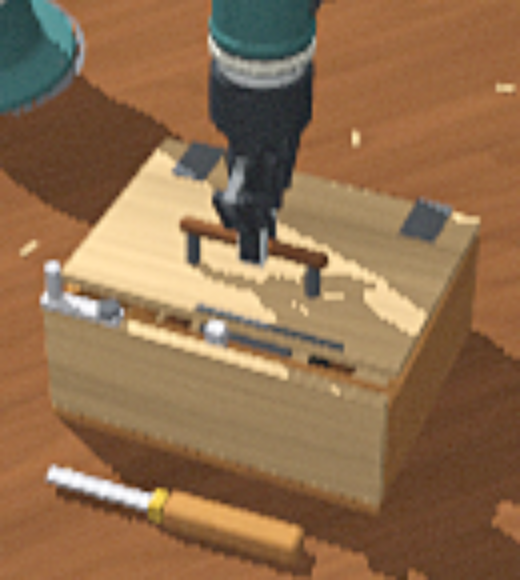

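Request:
send_rows(motion=[[[0, -0.12, 0], [0, 0, -0.2], 1], [[0, -0.12, 0], [0, 0, -0.2], 1], [[0, 0, 0], [0, 0, 0], 1]])

```text
t: 10.82
tcp_pos: [0.5497, 0.0363, 0.1543]
eef_rot: [-0.625, 0.657, -0.255, 0.335]
wrist_force: [-1.2, -1.4, 2.2]
gripper_width: 0.0115
```

```bash
python3 -c "
from h import *
rep()"
```

```text
t10.82 local [-42.2  -4.1 154.3] world [0.55  0.036 0.154] F loc [-0.3  1.8  2.2] w 11.5
 tool x loc [-0.992 -0.009  0.122] y [-0.122 -0.008 -0.993] q [-0.68  0.4   0.61  2.   -0.19  0.73 -0.84]
```

Request:
send_rows(motion=[[[0, -0.12, 0], [0, 0, -0.1], 1], [[0, -0.1, 0], [0, 0, 0], 1], [[0, 0, 0], [0, 0, 0], 1]])

```text
t: 11.07
tcp_pos: [0.5482, 0.0381, 0.1598]
eef_rot: [-0.623, 0.658, -0.252, 0.338]
wrist_force: [-0.2, 0.7, -0.1]
gripper_width: 0.0117
```

```bash
python3 -c "
from h import *
rep()"
```

```text
t11.07 local [-39.9  -4.  159.8] world [0.548 0.038 0.16 ] F loc [ 0.6 -0.3 -0.1] w 11.7
 tool x loc [-0.991 -0.01   0.131] y [-0.131 -0.007 -0.991] q [-0.7   0.39  0.62  2.01 -0.18  0.74 -0.86]
```

Request:
send_rows(motion=[[[0, -0.07, 0], [0, 0, 0], 1], [[0, 0, 0], [0, 0, 0], 1]])

```text
t: 11.23
tcp_pos: [0.5478, 0.0384, 0.1609]
eef_rot: [-0.623, 0.658, -0.252, 0.338]
wrist_force: [2.9, 1.5, -8.2]
gripper_width: 0.0117
```

Run:
```python
from h import *
import cv2
rep()
im=vision.grab_frame("scene")[140:285,230:360]; cv2.imwrite("pics/s9.png",cv2.resize(im,None,fx=4,fy=4)[:,:,::-1])
```

```text
t11.23 local [-39.4  -4.  160.9] world [0.548 0.038 0.161] F loc [-0.7 -3.2 -8.2] w 11.7
 tool x loc [-0.991 -0.01   0.13 ] y [-0.13  -0.007 -0.991] q [-0.7   0.39  0.62  2.01 -0.17  0.74 -0.86]
```

View pics/s9.png

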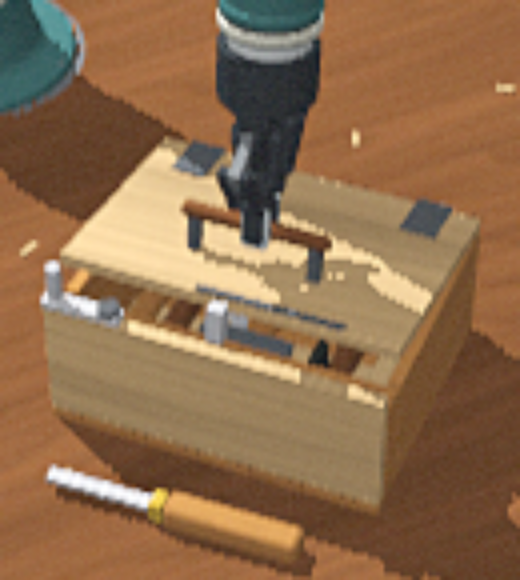

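Request:
send_rows(motion=[[[0, -0.06, 0], [0, 0, 0], 1], [[0, 0, 0], [0, 0, 0], 1]])

```text
t: 11.45
tcp_pos: [0.5478, 0.0384, 0.161]
eef_rot: [-0.623, 0.659, -0.252, 0.338]
wrist_force: [2.3, 1.0, -8.0]
gripper_width: 0.0119
```

```bash
python3 -c "
from h import *
rep()"
```

```text
t11.45 local [-39.3  -4.  161. ] world [0.548 0.038 0.161] F loc [-0.7 -2.4 -8. ] w 11.9
 tool x loc [-0.991 -0.009  0.131] y [-0.131 -0.007 -0.991] q [-0.7   0.39  0.62  2.01 -0.17  0.74 -0.86]
```

Request:
send_rows(motion=[[[0, 0, 0], [0, 0, 0], 0.5], [[0, 0, 0], [0, 0, 0], 0.4], [[0, 0, 0], [0, 0, 0], 0.4], [[0, -0.4, 0], [0, 0, 0], 0.4], [[0, -0.7, 0], [0, 0, 0], 0.4], [[0, -0.8, 0], [0, 0, 0], 0.4], [[0, -0.5, 0], [0, 0, 0.5], 0.6], [[0, 0, 0], [0, 0, 0.6], 0.8], [[0, 0, 0], [0, 0, 0], 1]])

```text
t: 12.2
tcp_pos: [0.543, 0.043, 0.2427]
eef_rot: [0.646, -0.639, 0.295, -0.296]
wrist_force: [-0.1, -1.2, -1.0]
gripper_width: 0.015
```

Run:
```python
from h import *
import cv2
rep([-.117,.04,.22],down([-1,0]))
im=vision.grab_frame("wrist"); cv2.imwrite("pics/w10.png",im[:,:,::-1])
```

```text
t12.20 local [-32.7  -3.2 242.7] world [0.543 0.043 0.243] F loc [-0.8  0.9 -1. ] w 15.0
 tool x loc [-1.    -0.011 -0.003] y [ 0.003 -0.01  -1.   ] q [-0.66  0.3   0.64  1.89 -0.22  1.01 -0.79]
 turn units [-0.08  0.09 -0.02]
 shift units now-axes [ 2.8   0.73 -1.48] after-turn axes [ 2.81  0.76 -1.44]
```

View pics/w10.png

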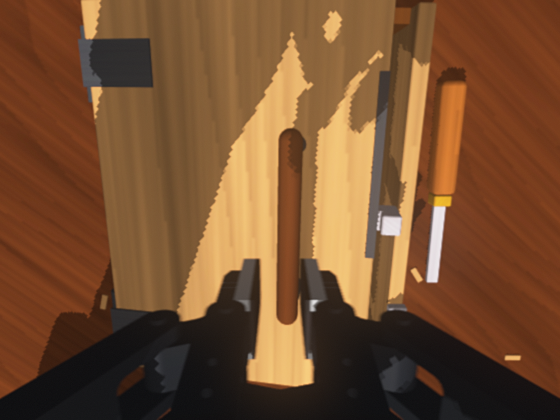

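Run:
```python
from h import *
for z in (.142,.148): print(np.round(w2l(wr((391,222),z))*1000,1))
print("tab outer", np.round(w2l(wr((402,224),.147))*1000,1), "lid edge near",np.round(w2l(wr((378,290),.147))*1000,1))
```

```text
[-108.8    1.5  142. ]
[-106.9   -0.3  148. ]
tab outer [-114.7    1.3  147. ] lid edge near [-102.6   50.5  147. ]
```

Request:
send_rows(motion=[[[0.6, 0, -0.3], [0, 0.1, 0], 1], [[0.6, 0, -0.3], [0, 0, 0], 1], [[0.6, 0, -0.3], [0, 0, 0], 1], [[0.6, 0, -0.3], [0, 0, 0], 1], [[0.2, 0, -0.1], [0, 0, 0], 1], [[0, 0, 0], [0, 0, 0], 1], [[0, 0, 0], [0, 0, 0], 1]])

```text
t: 12.83
tcp_pos: [0.5614, -0.0424, 0.2408]
eef_rot: [0.642, -0.64, 0.296, -0.301]
wrist_force: [0.0, 0.9, -0.0]
gripper_width: 0.0001
```

Run:
```python
from h import *
import cv2
rep([-.117,.04,.127],down([-1,0]))
im=vision.grab_frame("wrist"); cv2.imwrite("pics/w11.png",im[:,:,::-1])
```

```text
t12.83 local [-110.    37.5  240.8] world [ 0.561 -0.042  0.241] F loc [ 0.7 -0.6 -0. ] w 0.1
 tool x loc [-1.    -0.001  0.006] y [-0.006 -0.005 -1.   ] q [-0.52  0.34  0.67  1.85 -0.25  1.02 -0.62]
 turn units [-0.04  0.01  0.05]
 shift units now-axes [ 0.21  3.79 -0.1 ] after-turn axes [ 0.23  3.79 -0.08]
```

View pics/w11.png

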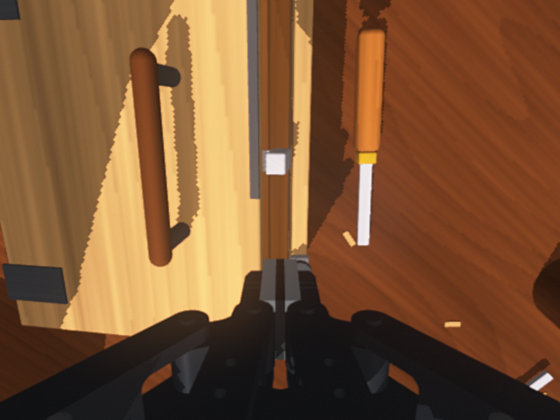

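Request:
send_rows(motion=[[[0.1, 0.8, -0.05], [0, 0, 0.05], 1], [[0, 0.8, 0], [0, 0, 0], 1], [[0, 0.8, 0], [0, 0, 0], 1], [[0, 0.7, 0], [0, 0, 0], 1], [[0, 0.3, 0], [0, 0, 0], 1], [[0, 0, 0], [0, 0, 0], 1], [[0, 0, 0], [0, 0, 0], 1]])

```text
t: 13.47
tcp_pos: [0.5639, -0.0345, 0.1364]
eef_rot: [0.646, -0.64, 0.293, -0.295]
wrist_force: [0.7, -1.9, 1.5]
gripper_width: -0.0002
```

Run:
```python
from h import *
import cv2
rep([-.113,.03,.127],down([-1,0]))
im=vision.grab_frame("wrist"); cv2.imwrite("pics/w12.png",im[:,:,::-1])
im=vision.grab_frame("scene")[140:285,230:360]; cv2.imwrite("pics/s12.png",cv2.resize(im,None,fx=4,fy=4)[:,:,::-1])
```

```text
t13.47 local [-105.5   30.5  136.4] world [ 0.564 -0.034  0.136] F loc [-1.9  0.7  1.5] w -0.2
 tool x loc [-1.    -0.015 -0.   ] y [ 0.    -0.009 -1.   ] q [-0.45  0.49  0.59  1.93 -0.37  0.83 -0.52]
 turn units [-0.08  0.12 -0.  ]
 shift units now-axes [0.25 0.31 0.01] after-turn axes [0.25 0.31 0.02]
```

View pics/w12.png

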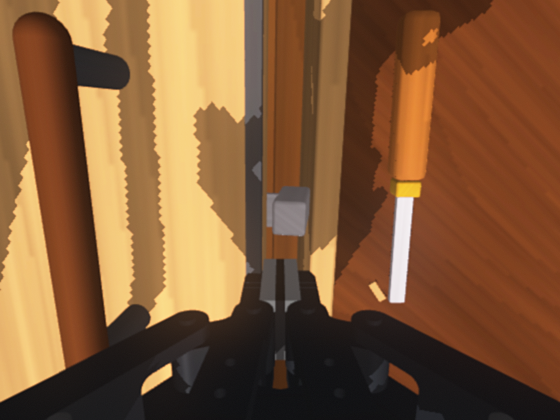

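View pics/s12.png

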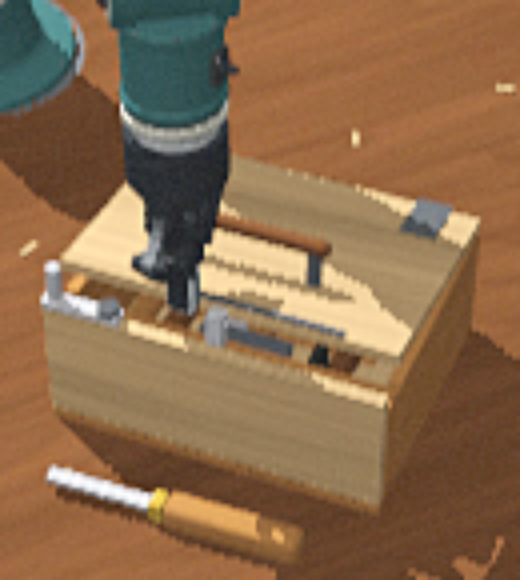

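Request:
send_rows(motion=[[[0.25, 0, 0], [0, 0.1, 0], 1], [[0, 0.15, 0], [0, 0, 0], 1], [[0, 0.1, 0], [0, 0, 0], 1], [[0, 0, 0], [0, 0, 0], 1]])

```text
t: 13.9
tcp_pos: [0.5722, -0.0403, 0.1326]
eef_rot: [0.646, -0.636, 0.295, -0.302]
wrist_force: [0.6, 0.0, -0.1]
gripper_width: -0.0001
```

Run:
```python
from h import *
import cv2
rep([-.112,.02,.128],down([-1,0]))
```

```text
t13.90 local [-115.3   27.9  132.6] world [ 0.572 -0.04   0.133] F loc [-0.4 -0.5 -0.1] w -0.1
 tool x loc [-1.    -0.001  0.003] y [-0.003 -0.017 -1.   ] q [-0.44  0.5   0.59  1.91 -0.39  0.82 -0.51]
 turn units [-0.14  0.01  0.03]
 shift units now-axes [-0.11  0.16  0.26] after-turn axes [-0.11  0.15  0.26]
```

Request:
send_rows(motion=[[[-0.05, 0.12, 0], [-0.1, 0, 0], 1], [[0, 0, 0.12], [0, 0, 0], 1], [[0, 0, 0.1], [0, 0, 0], 1], [[0, 0, 0], [0, 0, 0], 1]])

```text
t: 14.23
tcp_pos: [0.5768, -0.0343, 0.1289]
eef_rot: [0.642, -0.64, 0.297, -0.3]
wrist_force: [0.7, -0.1, 0.7]
gripper_width: 0.0001
```

```bash
python3 -c "
from h import *
rep([-.112,.015,.128],down([-1,0]))"
```

```text
t14.23 local [-113.6   20.6  128.9] world [ 0.577 -0.034  0.129] F loc [-0.5 -0.5  0.7] w 0.1
 tool x loc [-1.    -0.001  0.003] y [-0.003 -0.004 -1.   ] q [-0.45  0.52  0.59  1.9  -0.38  0.83 -0.53]
 turn units [-0.03  0.01  0.03]
 shift units now-axes [-0.05  0.03  0.19] after-turn axes [-0.05  0.03  0.19]
```

Request:
send_rows(motion=[[[0, 0, 0.12], [0, 0, 0], 1], [[0, 0, 0.08], [0, 0, 0], 1], [[0, 0, 0], [0, 0, 0], 1]])

```text
t: 14.48
tcp_pos: [0.5805, -0.0313, 0.1286]
eef_rot: [-0.641, 0.641, -0.298, 0.299]
wrist_force: [-0.8, -0.3, -0.3]
gripper_width: -0.0002
```

```bash
cat > p.py <<'E'
from h import *
s,Rw=state(); print("t%.2f"%s["t"],np.round(w2l(s["tcp_pos"])*1000,1),"F",np.round(M.T@s["wrist_force"],1))
E
python3 p.py
```

```text
t14.48 [-113.8   15.8  128.6] F [ 0.3  0.8 -0.3]
```

Request:
send_rows(motion=[[[0, 0, 0.1], [0, 0, 0], 1], [[0, 0, 0.05], [0, 0, 0], 1]])

```text
t: 14.65
tcp_pos: [0.5832, -0.0291, 0.1285]
eef_rot: [-0.64, 0.641, -0.299, 0.299]
wrist_force: [-3.5, -1.6, 1.1]
gripper_width: 0.0
```

Request:
send_rows(motion=[[[0, 0, 0.1], [0, 0, 0], 1], [[0, 0, 0.05], [0, 0, 0], 1]])

```text
t: 14.82
tcp_pos: [0.5864, -0.0265, 0.1283]
eef_rot: [-0.64, 0.642, -0.299, 0.299]
wrist_force: [-2.2, -2.2, 1.6]
gripper_width: 0.0
```

```bash
python3 p.py
```

```text
t14.82 [-113.9    8.2  128.3] F [-0.3  3.1  1.6]
```

Request:
send_rows(motion=[[[0, 0, 0.1], [0, 0, 0], 1], [[0, 0, 0.08], [0, 0, 0], 1]])

```text
t: 14.98
tcp_pos: [0.5905, -0.0231, 0.1282]
eef_rot: [-0.639, 0.642, -0.3, 0.299]
wrist_force: [-2.5, -2.0, -0.1]
gripper_width: -0.0001
```

Request:
send_rows(motion=[[[0, 0, 0.1], [0, 0, 0], 1], [[0, 0, 0.05], [0, 0, 0], 1]])

```text
t: 15.15
tcp_pos: [0.5944, -0.0198, 0.1282]
eef_rot: [-0.639, 0.642, -0.299, 0.299]
wrist_force: [-2.8, -1.8, 1.0]
gripper_width: -0.0001
```

```bash
python3 p.py
```

```text
t15.15 [-113.9   -2.2  128.2] F [0.5 3.3 1. ]
```

Request:
send_rows(motion=[[[0, 0, 0.08], [0, 0, 0], 1], [[0, 0, 0.05], [0, 0, 0], 1]])

```text
t: 15.32
tcp_pos: [0.5978, -0.017, 0.1281]
eef_rot: [-0.639, 0.642, -0.299, 0.299]
wrist_force: [-2.7, -2.3, 0.5]
gripper_width: -0.0002
```

Request:
send_rows(motion=[[[0, 0, 0.08], [0, 0, 0], 1], [[0, 0, 0.05], [0, 0, 0], 1]])

```text
t: 15.48
tcp_pos: [0.6012, -0.0142, 0.1281]
eef_rot: [-0.639, 0.642, -0.299, 0.299]
wrist_force: [-2.1, -2.1, 2.0]
gripper_width: -0.0001
```

Request:
send_rows(motion=[[[0, 0, 0.08], [0, 0, 0], 1], [[0, 0, 0.05], [0, 0, 0], 1]])

```text
t: 15.65
tcp_pos: [0.6044, -0.0115, 0.1281]
eef_rot: [-0.639, 0.642, -0.299, 0.299]
wrist_force: [-3.1, -1.7, 0.6]
gripper_width: 0.0002
```

Request:
send_rows(motion=[[[0, 0, 0.08], [0, 0, 0], 1], [[0, 0, 0.05], [0, 0, 0], 1]])

```text
t: 15.82
tcp_pos: [0.6077, -0.0087, 0.1281]
eef_rot: [-0.639, 0.642, -0.299, 0.299]
wrist_force: [-2.8, -1.9, 0.2]
gripper_width: -0.0002
```

Request:
send_rows(motion=[[[0, 0, 0.08], [0, 0, 0], 1], [[0, 0, 0.05], [0, 0, 0], 1]])

```text
t: 15.98
tcp_pos: [0.6111, -0.006, 0.1281]
eef_rot: [-0.639, 0.642, -0.299, 0.299]
wrist_force: [-2.0, -1.5, 1.6]
gripper_width: 0.0003
```

Request:
send_rows(motion=[[[0, 0, 0.08], [0, 0, 0], 1], [[0, 0, 0.05], [0, 0, 0], 1]])

```text
t: 16.15
tcp_pos: [0.6144, -0.0033, 0.128]
eef_rot: [-0.639, 0.642, -0.299, 0.299]
wrist_force: [-2.1, -1.6, 0.6]
gripper_width: 0.0003
```

```bash
python3 p.py
```

```text
t16.15 [-114.   -28.2  128. ] F [0.1 2.6 0.6]
```

Request:
send_rows(motion=[[[0, 0, 0.08], [0, 0, 0], 1], [[0, 0, 0.05], [0, 0, 0], 1]])

```text
t: 16.32
tcp_pos: [0.6177, -0.0005, 0.128]
eef_rot: [-0.639, 0.642, -0.299, 0.299]
wrist_force: [-2.3, -2.3, 2.8]
gripper_width: 0.0
```

Request:
send_rows(motion=[[[0, 0, 0.08], [0, 0, 0], 1], [[0, 0, 0.05], [0, 0, 0], 1]])

```text
t: 16.48
tcp_pos: [0.621, 0.0022, 0.128]
eef_rot: [-0.639, 0.642, -0.299, 0.299]
wrist_force: [-2.4, -2.2, 2.1]
gripper_width: 0.0001
```

Request:
send_rows(motion=[[[0, 0, 0.08], [0, 0, 0], 1], [[0, 0, 0.05], [0, 0, 0], 1]])

```text
t: 16.65
tcp_pos: [0.6238, 0.0046, 0.1279]
eef_rot: [-0.639, 0.642, -0.3, 0.299]
wrist_force: [-4.9, -4.2, 2.8]
gripper_width: -0.0001
```

Request:
send_rows(motion=[[[0, 0, 0.06], [0, 0, 0], 1], [[0, 0, 0], [0, 0, 0], 1]])

```text
t: 16.82
tcp_pos: [0.624, 0.0047, 0.1277]
eef_rot: [-0.638, 0.643, -0.301, 0.298]
wrist_force: [-1.3, -1.3, 1.4]
gripper_width: 0.0001
```

```bash
python3 p.py
```

```text
t16.82 [-114.1  -40.6  127.7] F [-0.2  1.9  1.4]
```

Request:
send_rows(motion=[[[0, 0, 0.08], [0, 0, 0], 1], [[0, 0, 0.06], [0, 0, 0], 1]])

```text
t: 16.98
tcp_pos: [0.6246, 0.0051, 0.1272]
eef_rot: [-0.636, 0.644, -0.303, 0.297]
wrist_force: [-6.9, -5.7, 4.3]
gripper_width: -0.0001
```

```bash
python3 p.py
```

```text
t16.98 [-114.2  -41.4  127.2] F [0.1 8.9 4.3]
```

Request:
send_rows(motion=[[[0, 0, -0.4], [0, 0, 0], 1], [[0, -0.5, -0.1], [0, 0, 0], 1], [[0, -0.9, 0], [0, 0, 0], 1], [[0, -0.9, 0], [0, 0, 0], 0.8], [[0, -0.9, 0], [0, 0, 0], 0.4], [[-0.8, -0.3, -0.3], [0, 0, 0], 0.3], [[-0.8, 0, -0.3], [0, 0, 0], 0.3], [[-0.8, 0, -0.3], [0, 0, 0], 0.3], [[0, 0, 0], [0, 0, 0], 0.3], [[0, 0, 0], [0, 0, 0], 0.3]])

```text
t: 17.82
tcp_pos: [0.5512, 0.0394, 0.2479]
eef_rot: [0.644, -0.637, 0.297, -0.303]
wrist_force: [-0.3, -0.5, 0.6]
gripper_width: 0.0601
```

Run:
```python
from h import *
import cv2
rep([-.040,0,.154],tilt(down([-1,0]),.15))
im=vision.grab_frame("wrist"); cv2.imwrite("pics/w13.png",im[:,:,::-1])
im=vision.grab_frame("scene")[140:285,230:360]; cv2.imwrite("pics/s13.png",cv2.resize(im,None,fx=4,fy=4)[:,:,::-1])
```

```text
t17.82 local [-40.7  -7.2 247.9] world [0.551 0.039 0.248] F loc [-0.2  0.5  0.6] w 60.1
 tool x loc [-1.     0.004  0.002] y [-0.003 -0.012 -1.   ] q [-0.67  0.31  0.66  1.87 -0.23  1.02 -0.79]
 turn units [-0.09 -0.04 -1.23]
 shift units now-axes [-0.03  3.13 -0.28] after-turn axes [-0.49  3.09 -0.24]
```

View pics/w13.png

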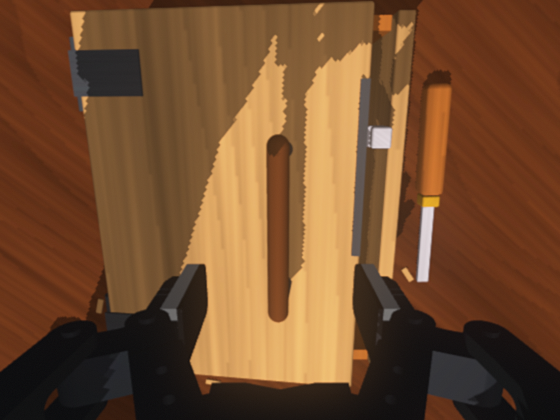

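View pics/s13.png

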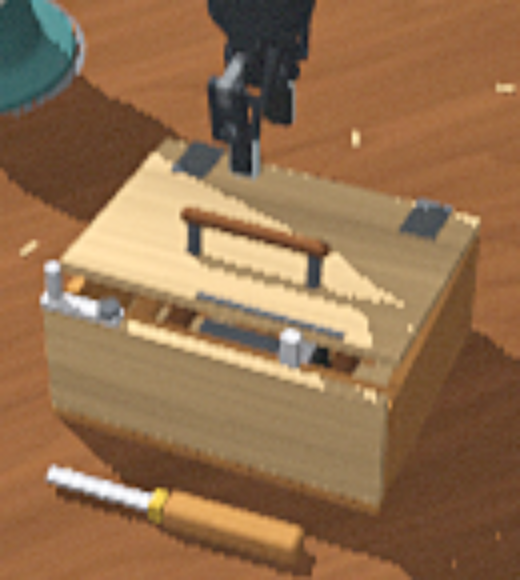

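Request:
send_rows(motion=[[[0, 0, 0], [0, 0, -0.6], 0.3], [[0, 0, 0], [0, 0, -0.6], 0.3], [[-0.4, 0.6, -0.2], [0, 0, 0], 0.3], [[0, 0.6, 0], [0, 0, 0], 0.3], [[0, 0.5, 0], [0, 0, 0], 0.3], [[0, 0, 0], [0, 0, 0], 0.3], [[0, 0, 0], [0, 0, 0], 0.3]])

```text
t: 18.5
tcp_pos: [0.5525, 0.0343, 0.1959]
eef_rot: [-0.618, 0.656, -0.248, 0.356]
wrist_force: [0.3, -0.7, 0.4]
gripper_width: 0.0598
```

Run:
```python
from h import *
rep([-.040,0,.154],tilt(down([-1,0]),.15))
```

```text
t18.50 local [-45.5  -4.9 195.9] world [0.552 0.034 0.196] F loc [-0.7  0.2  0.4] w 59.8
 tool x loc [-0.987  0.014  0.16 ] y [-0.161 -0.014 -0.987] q [-0.76  0.34  0.68  1.99 -0.12  0.79 -0.92]
 turn units [-0.12 -0.12  0.09]
 shift units now-axes [-0.4   1.35 -0.19] after-turn axes [-0.39  1.35 -0.16]
```

Request:
send_rows(motion=[[[-0.25, 0.2, -0.1], [0, -0.1, 0], 0.3], [[-0.1, 0.4, 0], [0, 0, 0], 0.3], [[0, 0.4, 0], [0, 0, 0], 0.3], [[0, 0.3, 0], [0, 0, 0], 0.3], [[0, 0, 0], [0, 0, 0], 0.3], [[0, 0, 0], [0, 0, 0], 0.3]])

```text
t: 19.0
tcp_pos: [0.5507, 0.035, 0.1556]
eef_rot: [-0.62, 0.657, -0.243, 0.354]
wrist_force: [-0.5, -0.1, 0.4]
gripper_width: 0.0597
```

Run:
```python
from h import *
rep([-.040,0,.154],tilt(down([-1,0]),.15))
```

```text
t19.00 local [-43.8  -4.  155.6] world [0.551 0.035 0.156] F loc [0.3 0.4 0.4] w 59.7
 tool x loc [-0.987  0.004  0.163] y [-0.163 -0.018 -0.986] q [-0.73  0.4   0.65  2.03 -0.17  0.69 -0.88]
 turn units [-0.15 -0.03  0.12]
 shift units now-axes [-0.13  0.03 -0.13] after-turn axes [-0.13  0.03 -0.13]
```

Request:
send_rows(motion=[[[-0.1, 0, 0], [0, 0, 0], 0.5], [[0, 0, 0], [0, 0, 0], 0.7], [[0, 0, 0], [0, 0, 0], 0.85], [[0, 0, 0], [0, 0, 0], 1], [[0, 0, 0], [0, 0, 0], 1], [[0, 0, 0], [0, 0, 0], 1]])

```text
t: 19.5
tcp_pos: [0.5498, 0.0367, 0.1565]
eef_rot: [-0.62, 0.656, -0.243, 0.355]
wrist_force: [1.3, -0.6, -3.1]
gripper_width: 0.0116
```

```bash
cat > l.py <<'E'
from h import *
import sys
s,Rw=state(); p=w2l(s["tcp_pos"]);rep()
y=M.T@Rw[:,1]; print("tilt",round(np.arctan2(-y[0],-y[2]),3))
g=p-y*.013 # approx handle centre
d=g-np.array([.1,0,.105]); th0=np.arctan2(46,145); r=np.hypot(d[0],d[2]); th=np.arctan2(d[2],-d[0])
print("handle r",round(r*1000,1),"(152.1) lid~",round(th-th0,3))
for k in (.1,.2,.3):  # move by arc k keeping lid-fixed grasp
    a=np.array([.1,0,.105]); c,sn=np.cos(k),np.sin(k); Q=np.array([[c,0,sn],[0,1,0],[-sn,0,c]])
    n=a+Q@(p-a); n[1]=p[1]; print(k,"units",np.round(Rw.T@(M@(n-p))/.03,2),"turn z",-round(k/.12,2))
E
python3 l.py
```

```text
t19.50 local [-41.9  -4.4 156.5] world [0.55  0.037 0.156] F loc [-1.3 -0.6 -3.1] w 11.6
 tool x loc [-0.986  0.005  0.165] y [-0.165 -0.02  -0.986] q [-0.73  0.39  0.65  2.03 -0.16  0.69 -0.89]
tilt 0.166
handle r 153.8 (152.1) lid~ 0.124
0.1 units [-0.12 -0.49  0.01] turn z -0.83
0.2 units [-0.28 -0.96  0.02] turn z -1.67
0.3 units [-0.49 -1.42  0.03] turn z -2.5
```

Request:
send_rows(motion=[[[-0.03, -0.25, 0], [0, 0, -0.4], 1], [[-0.04, -0.25, 0], [0, 0, -0.4], 1]])

```text
t: 19.67
tcp_pos: [0.5464, 0.0409, 0.1693]
eef_rot: [-0.602, 0.667, -0.212, 0.385]
wrist_force: [3.8, 0.3, -9.6]
gripper_width: 0.0116
```

```bash
python3 l.py
```

```text
t19.67 local [-36.5  -4.5 169.3] world [0.546 0.041 0.169] F loc [-2.2 -3.1 -9.6] w 11.6
 tool x loc [-0.966  0.01   0.259] y [-0.259 -0.019 -0.966] q [-0.87  0.37  0.73  2.07 -0.04  0.65 -1.04]
tilt 0.262
handle r 153.8 (152.1) lid~ 0.216
0.1 units [-0.11 -0.49  0.01] turn z -0.83
0.2 units [-0.28 -0.97  0.02] turn z -1.67
0.3 units [-0.49 -1.42  0.02] turn z -2.5
```

Request:
send_rows(motion=[[[-0.03, -0.28, 0], [0, 0, -0.4], 1], [[-0.04, -0.28, 0], [0, 0, -0.4], 1], [[-0.04, -0.28, 0], [0, 0, -0.4], 1], [[-0.04, -0.28, 0], [0, 0, -0.4], 1]])

```text
t: 20.0
tcp_pos: [0.5347, 0.0549, 0.1982]
eef_rot: [-0.562, 0.684, -0.144, 0.443]
wrist_force: [3.5, 0.8, -10.9]
gripper_width: 0.0115
```

```bash
python3 l.py
```

```text
t20.00 local [-18.2  -4.5 198.2] world [0.535 0.055 0.198] F loc [ -1.7  -3.2 -10.9] w 11.5
 tool x loc [-0.896  0.012  0.444] y [-0.444 -0.02  -0.896] q [-1.2   0.35  0.95  2.14  0.24  0.61 -1.38]
tilt 0.46
handle r 153.7 (152.1) lid~ 0.443
0.1 units [-0.13 -0.48  0.01] turn z -0.83
0.2 units [-0.3  -0.95  0.02] turn z -1.67
0.3 units [-0.52 -1.4   0.02] turn z -2.5
```

Request:
send_rows(motion=[[[-0.05, -0.28, 0], [0, 0, -0.35], 1], [[-0.06, -0.28, 0], [0, 0, -0.35], 1], [[-0.06, -0.28, 0], [0, 0, -0.35], 1], [[-0.06, -0.28, 0], [0, 0, -0.35], 1]])

```text
t: 20.33
tcp_pos: [0.5179, 0.0752, 0.2231]
eef_rot: [-0.524, 0.693, -0.082, 0.489]
wrist_force: [4.5, 0.2, -13.5]
gripper_width: 0.012
```

```bash
python3 l.py
```

```text
t20.33 local [  8.1  -4.7 223.1] world [0.518 0.075 0.223] F loc [ -2.7  -3.6 -13.5] w 12.0
 tool x loc [-0.806  0.012  0.592] y [-0.592 -0.024 -0.806] q [-1.51  0.38  1.14  2.19  0.45  0.62 -1.65]
tilt 0.634
handle r 153.7 (152.1) lid~ 0.684
0.1 units [-0.16 -0.47  0.01] turn z -0.83
0.2 units [-0.37 -0.93  0.02] turn z -1.67
0.3 units [-0.62 -1.36  0.03] turn z -2.5
```

Request:
send_rows(motion=[[[-0.1, -0.26, 0], [0, 0, -0.35], 1], [[-0.1, -0.26, 0], [0, 0, -0.35], 1], [[-0.1, -0.26, 0], [0, 0, -0.35], 1]])

```text
t: 20.58
tcp_pos: [0.5036, 0.0924, 0.2368]
eef_rot: [-0.493, 0.695, -0.035, 0.522]
wrist_force: [8.1, -2.6, -13.5]
gripper_width: 0.0119
```

```bash
python3 l.py
```

```text
t20.58 local [ 30.4  -4.8 236.8] world [0.504 0.092 0.237] F loc [ -7.2  -4.5 -13.5] w 11.9
 tool x loc [-0.722  0.015  0.692] y [-0.692 -0.028 -0.721] q [-1.69  0.47  1.25  2.23  0.53  0.64 -1.81]
tilt 0.765
handle r 153.6 (152.1) lid~ 0.858
0.1 units [-0.18 -0.46  0.01] turn z -0.83
0.2 units [-0.41 -0.91  0.02] turn z -1.67
0.3 units [-0.67 -1.32  0.03] turn z -2.5
```

Request:
send_rows(motion=[[[-0.13, -0.24, 0], [0, 0, -0.4], 1], [[-0.13, -0.24, 0], [0, 0, -0.4], 1], [[-0.13, -0.24, 0], [0, 0, -0.4], 1], [[0, 0, 0], [0, 0, 0], 1]])

```text
t: 20.92
tcp_pos: [0.4885, 0.1108, 0.2464]
eef_rot: [-0.451, 0.696, 0.022, 0.559]
wrist_force: [-3.9, 1.1, 0.6]
gripper_width: 0.0117
```

```bash
python3 l.py;  python3 - <<'E'
from h import *
import cv2
im=vision.grab_frame("scene")[100:285,210:390]; cv2.imwrite("pics/s14.png",cv2.resize(im,None,fx=3.2,fy=3.2)[:,:,::-1])
E
```

```text
t20.92 local [ 54.2  -5.  246.4] world [0.489 0.111 0.246] F loc [3.4 2.3 0.6] w 11.7
 tool x loc [-0.603  0.017  0.797] y [-0.797 -0.028 -0.603] q [-1.82  0.61  1.29  2.25  0.56  0.66 -1.94]
tilt 0.923
handle r 153.4 (152.1) lid~ 1.031
0.1 units [-0.19 -0.46  0.01] turn z -0.83
0.2 units [-0.42 -0.9   0.02] turn z -1.67
0.3 units [-0.69 -1.31  0.02] turn z -2.5
```

View pics/s14.png

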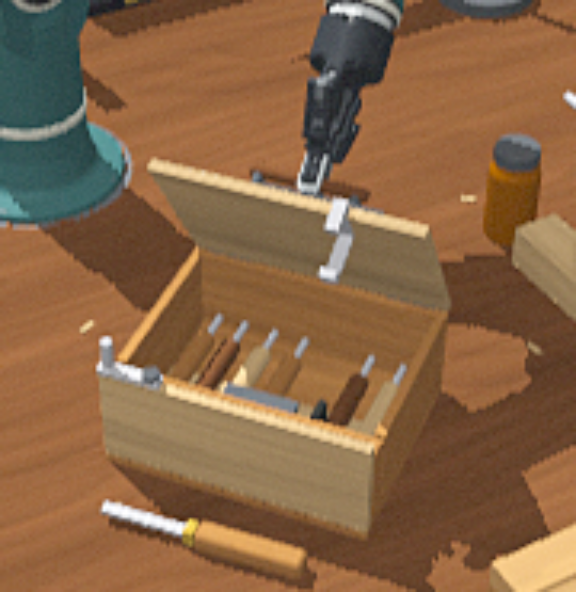

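Request:
send_rows(motion=[[[0, 0, 0], [0, 0, 0], 0.6], [[0, 0, 0], [0, 0, 0], 0.4], [[0, 0, 0], [0, 0, 0], 0.4], [[0, -0.3, 0], [0, 0, 0], 0.4], [[0, -0.6, 0], [0, 0, 0], 0.4], [[0, -0.8, 0], [0, 0, 0], 0.4], [[0, -0.8, 0], [0, 0, 0], 0.4], [[0, -0.8, 0], [0, 0, 0], 0.4], [[0, 0, 0], [0, 0, 0], 0.4], [[0, 0, 0], [0, 0, 0], 0.4]])

```text
t: 21.8
tcp_pos: [0.4362, 0.1687, 0.3077]
eef_rot: [-0.456, 0.693, 0.011, 0.558]
wrist_force: [0.1, -0.5, -0.5]
gripper_width: 0.0512
```

```bash
python3 l.py;  python3 - <<'E'
from h import *
import cv2
im=vision.grab_frame("scene"); cv2.imwrite("pics/s15.png",im[:,:,::-1]); im=im[100:285,210:390]; cv2.imwrite("pics/s15z.png",cv2.resize(im,None,fx=3.2,fy=3.2)[:,:,::-1])
E
```

```text
t21.80 local [132.2  -2.2 307.7] world [0.436 0.169 0.308] F loc [-0.4  0.3 -0.5] w 51.2
 tool x loc [-0.621  0.029  0.784] y [-0.784 -0.026 -0.62 ] q [-2.1   0.49  1.42  2.18  0.53  0.93 -1.93]
tilt 0.902
handle r 214.9 (152.1) lid~ 1.462
0.1 units [-0.53 -0.44 -0.  ] turn z -0.83
0.2 units [-1.09 -0.82 -0.01] turn z -1.67
0.3 units [-1.69 -1.14 -0.02] turn z -2.5
```

View pics/s15z.png

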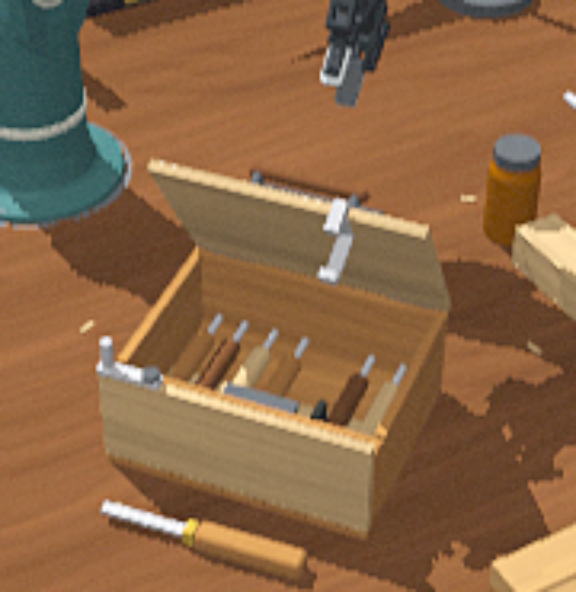

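View pics/s15.png

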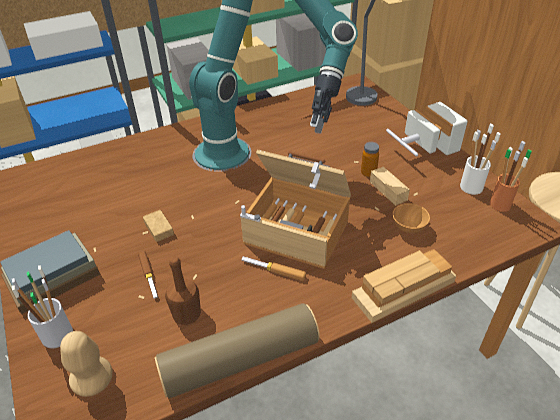

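Run:
```python
from h import *
for uv,y in (((210+151/3.2,100+163/3.2),.14),((210+428/3.2,100+232/3.2),-.14)):
    o,d=ray("scene",uv); o=w2l(o); d=M.T@d; p=o+d*(y-o[1])/d[1]; q=p-[.1,0,.105]
    print(p,np.hypot(q[0],q[2]),np.degrees(np.arctan2(q[2],-q[0])))
from cell import hand_in
print(hand_in())
```

```text
[0.01349124 0.14       0.27120506] 0.18737098689286064 62.50328780151296
[ 0.01141994 -0.14        0.27067151] 0.18786558429802638 61.86779340026764
the job is handed in; nothing more can be done
None
```

The chest is open and handed in at about 22 s. The lid stands at roughly 60° with the turn-button still swung off, and the gripper is clear of everything.

- **Turn-button:** I straddled the peg with the fingers and swung it round until it lay along the front board, about 1.55 rad. It was still there in the final picture.
- **First lift:** I raised the lid by its handle until it stopped rising, with about 8 N at the wrist. That is also about what ordinary lifting takes, so force alone did not prove the catch had stopped it. It had come up about 22 mm at the handle, close to the 23 mm expected.
- **Catch:** I pushed the tab right with closed fingers at a steady 3 N or so. The force then rose to 8.9 N over less than a millimetre, which I took as the buffer, and I stopped there, well below 20 N. The lid then rose past its earlier stop at normal lifting force, about 10 to 14 N.
- **Lid angle:** The handle's position while gripped gave 59°, and the lid's front corners in the final camera picture gave about 62°. The corner check also put the lid's depth at 187 mm instead of 200, so that angle is only good to a few degrees. Either way it is well past 45°.
- **Other things on the bench:** The gouge and the rest looked unmoved in the last picture; I judged this by eye, not by measurement.

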